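# Make up the sprocket kit and the roller kit

### The arm

A 6-joint arm with a two-finger parallel gripper is mounted at the origin on a cart in front of the work surface, level with it; the furniture and walls round the work are solid. World frame = base frame: x ahead of the robot, y to its left, z up, the work surface at z = 0. Lengths are in m, angles in degrees, forces in N, time in s.
With the tool pointing down it reaches from about 0.3 to 0.75 m from the base axis. Payload 8.5 kg.
Tool frame: the origin (TCP) lies midway between the tips of the shut fingers; the grasp point (between the pads) lies 19 mm behind it; z points along the fingers, y is the line along which they close (so a half turn about z gives the same grasp; the last joint's range is limited). The gripper opens to 85 mm and grips with 20 to 120 N. Pads are 22 mm wide; open, the fingers measure 114 mm over their backs; the gripper's body (76 mm by 85 mm) begins 54 mm behind the grasp point. The pads swing forward as they close: fully open they stand 13 mm farther back than shut.
Start: joints at [-79.83, 21.807, 74.336, -0, 83.858, -12.336], TCP at [0.211, -0.508, 0.231] pointing down, gripper open.
Joint ranges: [-178.18, 178.18], [-50.72, 133.34], [12.68, 142.11], [-81.47, 261.47], [9.98, 163.14], [-165.26, 165.26]. Speed limits (degrees/s): [136.94, 136.94, 180, 180, 180, 180].

### API

Orientations are given as a 3x3 rotation matrix whose columns are the frame's x, y, z axes.
In Python, from rig import env, viewer, recognise, pinpoint gives the robot as it stands.
- The arm moves only by the tool move_arm, never from a script. Its argument "plan" is text: rows parted by semicolons, each of 7 numbers parted by spaces: the shift along the tool's x, y, z in m, then the turn, a rotation vector about the tool's x, y, z in rad, then the finger opening in m, from 0 to 0.0854. A call has 1 to 12 rows; each row shifts and turns the commanded pose from where the row before left it, along the tool's axes as they then stand; what a row does not reach is not made up. A row lasts 1/8 s, in which the tool goes at most 62.5 mm and 10.7 degrees, less where a joint would pass 70% of its speed; a pose out of reach is approached as far as the arm can. A call is refused whole if a number of a shift passes 0.0625 or a number of a turn 0.188, either way. A call with a gripper value outside its range is refused whole. The fingers move at their own pace and stop on an object; "grip_force" is the grip in N (left out, the last holds). Time passes only in rows, so rows that do not move let the fingers close. It gives the time, the measured TCP pose, the force, the opening and the grip force at its end, in the units of the state.
- env.observe(): the state, without advancing time (a new reading comes with each control period).
- viewer.get_image(name): name is "scene" or "side" or "wrist"; returns (picture, depth): 384x512x3 uint8, red, green, blue; 384x512 float32, m along the optical axis (not along the pixel's ray), 0 where there is no reading.
- viewer.calibration(name): a dict with "fx", "fy", "cx", "cy" (pixels), "k1" (the pictures are not rectified: a ray, as slopes to the right and down, at radius r is drawn at 1 + k1 r^2 times it, then the intrinsics apply), "R" (3x3) and "t" (3): a world point X has camera coordinates R X + t. Camera axes: x right, y down, z forward; pixel columns grow to the right and rows downward; lengths in m; the calibration is good to about 2 mm. A picture is of the moment at which its call begins: read the wrist's pose just before it. calibration takes no time and is no camera call; for the wrist camera it gives the pose at the moment of the call.
- env.close_job(): hands the job in; it is judged then, once.
Trained networks look in the newest picture that a camera, given by its name, has taken for a name from the list of things; names that differ only in an ending like _2 or _b are one class to them, and where a whole thing is asked for, a point or a joint stands for the part that bears it (a point fixed in the world has none). Each returns a list of dicts, best first, with "conf" (0 to 1); they miss things now and then, are a little off and sometimes report something else, mostly with a low value. They report only what shows in the picture. A call takes as long as a camera call. They do not tell look-alikes from the thing itself.
- recognise(camera, name): "extent" ([centre column, centre row, width, height] in pixels, round what is visible of it).
- pinpoint(camera, name): "pixel" ([column, row] in pixels: a listed point, or the origin of a listed thing).
The state is a dict: "time_s": time; "q": joint angles; "qvel": joint speeds; "joint_efforts": joint torques, N m; "position": TCP position; "tool_rot": TCP orientation; "ft_force": force on the tool from outside, world axes, zero at the start; "wrist_torque": the same for the moment, N m; "grip_width": finger opening in m; "gripper_force": force on a finger pad.
Only numpy, scipy, OpenCV 4.12 (cv2) and the standard library are available. Lean on these libraries where they do the work, as an engineer would, in place of code of your own. Each camera call takes 0.05 s, during which the arm holds its last target. There are 200 camera calls.

### The job

Make up two repair kits from the stock on the table. The long three-pocket tray gets the sprocket in its big square pocket, the square pipe collar in its medium pocket and the long rusty bolt in its narrow pocket; the short two-pocket tray gets the guide roller in its medium pocket and the short bright bolt in its narrow pocket. Every part stands flat on its pocket's floor the same way up as now, the bolts upright on their heads, and the loose hex nut and the tape roll stay where they are.

Things in the scene. Friction and masses are not known exactly. Their poses are not given: they have to be found in the camera images.
- long_tray: The longer grey sheet-metal kit tray, fixed, 222 x 102 x 16 mm, long side along its x. Origin: centre of its underside, z up. Walls and floor 3 mm (floor top at z = 3 mm), dividers 13 mm high. Three pockets in a row along x, 96 mm wide, centred at y = 0: first (-x) a medium one 68 mm long at x = -74 mm; then a big square one 96 mm long at x = 11 mm; last (+x) a narrow one 46 mm long at x = 85 mm.
- short_tray: The shorter grey sheet-metal kit tray, fixed, 131 x 102 x 16 mm, long side along its x. Origin: centre of its underside, z up. Walls and floor 3 mm (floor top at z = 3 mm), dividers 13 mm high. Two pockets in a row along x, 96 mm wide, centred at y = 0: first (-x) a medium one 76 mm long at x = -24.5 mm; last (+x) a narrow one 46 mm long at x = 39.5 mm.
- sprocket: Dark steel chain sprocket lying on its face, hub upward: toothed disc 75 mm across and 6 mm thick, round hub 26 mm across that stands from z = 6 to 22 mm (grip it by the hub). About 0.38 kg. Origin at the centre of its underside, z up along its axis.
- pipe_collar: Dark square pipe collar (block with a round hole through it) lying flat: 44 mm along its x, 50 mm along its y, 22 mm high. Grip it across the 44 mm. About 0.14 kg. Origin at the centre of its underside, z up.
- bolt_1: The long rusty-brown hex bolt standing on its head: 75 mm high; head about 27 mm across and 11 mm high at the bottom, threaded shank 16 mm across above it. About 0.11 kg. Origin at the centre of its underside, z up along its axis.
- guide_roller: Dark waisted guide roller standing on end, 52 mm across the flanges, 52 mm high (solid to the touch as a plain 52 mm cylinder). About 0.2 kg. Origin at the centre of its underside, z up along its axis.
- bolt_2: The short bright steel hex bolt standing on its head: 58 mm high; head about 20 mm across and 8 mm high at the bottom, threaded shank 12 mm across above it. About 0.11 kg. Origin at the centre of its underside, z up along its axis.
- big_nut: Rusty-brown heavy hex nut lying flat, 30 x 34 x 16 mm; belongs to neither kit. Origin at the centre of its underside, z up along its axis. (Behind the stock, beyond x = 0.67 m at y < 0, planks lie up to 0.22 m high: keep the arm in front of or above them.)
- tape_roll: Grey roll of duct tape lying flat, 70 mm across, 46 mm high; belongs to neither kit. Origin at the centre of its underside, z up along its axis.
Not all that is in view belongs to the job. Of the things like the bolt_1, leave any that is pink; of the rest the smaller one is meant.

How it is judged:
By the outcome, as a careful person would: the job done as asked, in the order asked, and still so for the second after the job is handed in, with the robot touching nothing.
It also fails if it takes over 134 s, if anything falls off the work surface, if the arm or the gripper's body presses on something with over 40 N, if the wrist force passes 120 N, or if a joint passes its speed limit or range.

## Working session

There is one attempt and no reset: what is moved stays moved. The work goes in short steps, Python scripts to look and compute and a tool call to move; the robot and the scene stay as the last step left them, time stands still between calls to the robot, and variables do not carry over. Pictures are saved under pics/ and viewed, at most 14 in all, crops included, and the job is handed in when it is done.

Besides the shell and the picture viewer there is one more tool, called after ">>>" by a JSON object that holds its "fn" and its "kwargs", one argument or row to a line. move_arm: Moves the arm, as the interface text tells. Its arguments: {"type":"object","properties":{"plan":{"type":"string"},"grip_force":{"type":"number"}},"required":["plan"]}

```bash
ls; mkdir -p pics
python3 - <<'E'
from rig import env, viewer, recognise, pinpoint
import cv2, numpy as np
s=env.observe(); print(s['time_s'],s['position'],s['tool_rot'])
for c in ['scene','side']:
    im,d=viewer.get_image(c); cv2.imwrite(f'pics/{c}0.png',im[:,:,::-1]); np.savez(f'{c}0.npz',im=im,d=d)
    k=viewer.calibration(c); print(c,k)
    for n in ['long_tray','short_tray','sprocket','pipe_collar','bolt_1','guide_roller','big_nut','tape_roll']:
        print(n,[(np.round(r['pixel']).tolist(),round(r['conf'],2)) for r in pinpoint(c,n)][:4])
E
```

```text
pics
0.0 [ 0.21045771 -0.50783391  0.23072758] [[ 9.23852470e-01  3.82748672e-01 -2.60594816e-04]
 [ 3.82748651e-01 -9.23851477e-01  1.38543123e-03]
 [ 2.89521059e-04 -1.37967638e-03 -9.99999006e-01]]
scene {'fx': 424.6996414412908, 'fy': 424.6996414412908, 'cx': 251.6027716885866, 'cy': 197.35844270374812, 'k1': 0.0015023755167866614, 'R': array([[-0.89118371, -0.45341876, -0.01424858],
       [-0.2192102 ,  0.45792608, -0.86153966],
       [ 0.39716304, -0.76466668, -0.50749028]]), 't': array([0.43289994, 0.17521105, 1.18044409])}
long_tray [([289.0, 179.0], 0.8)]
short_tray [([191.0, 265.0], 0.72), ([289.0, 179.0], 0.64)]
sprocket [([285.0, 212.0], 0.66)]
pipe_collar [([247.0, 245.0], 0.64)]
bolt_1 [([295.0, 170.0], 0.72), ([222.0, 238.0], 0.63), ([256.0, 224.0], 0.57), ([289.0, 180.0], 0.49)]
guide_roller [([262.0, 202.0], 0.5)]
big_nut [([227.0, 212.0], 0.56), ([286.0, 181.0], 0.5)]
tape_roll [([194.0, 231.0], 0.55)]
side {'fx': 492.84796407017444, 'fy': 492.84796407017444, 'cx': 253.5299237627425, 'cy': 191.12409584813676, 'k1': -0.029166684547727254, 'R': array([[-0.85737765, -0.51465877,  0.00546859],
       [-0.20665481,  0.33449944, -0.91945849],
       [ 0.47137814, -0.78945327, -0.39314905]]), 't': array([0.42223067, 0.18253942, 0.9996867 ])}
long_tray [([308.0, 188.0], 0.96), ([214.0, 242.0], 0.45)]
short_tray [([167.0, 267.0], 0.59), ([177.0, 232.0], 0.48), ([305.0, 188.0], 0.32)]
sprocket [([296.0, 213.0], 0.89)]
pipe_collar [([244.0, 250.0], 0.83), ([265.0, 226.0], 0.72), ([310.0, 183.0], 0.24)]
bolt_1 [([263.0, 227.0], 0.72), ([215.0, 238.0], 0.62), ([239.0, 202.0], 0.59), ([320.0, 172.0], 0.49)]
guide_roller [([270.0, 206.0], 0.78)]
big_nut [([223.0, 214.0], 0.4), ([294.0, 215.0], 0.21)]
tape_roll [([165.0, 268.0], 0.65)]
```

Run:
```python
import cv2
a=cv2.imread('pics/side0.png'); cv2.imwrite('pics/side0b.png',cv2.resize(a[140:310,120:380],(800,523),interpolation=cv2.INTER_CUBIC))
```

```text
(no output)
```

View pics/scene0.png

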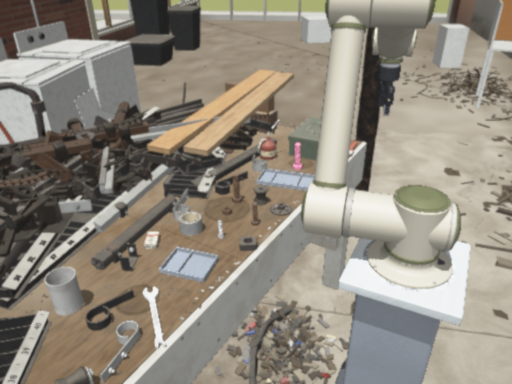

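View pics/side0b.png

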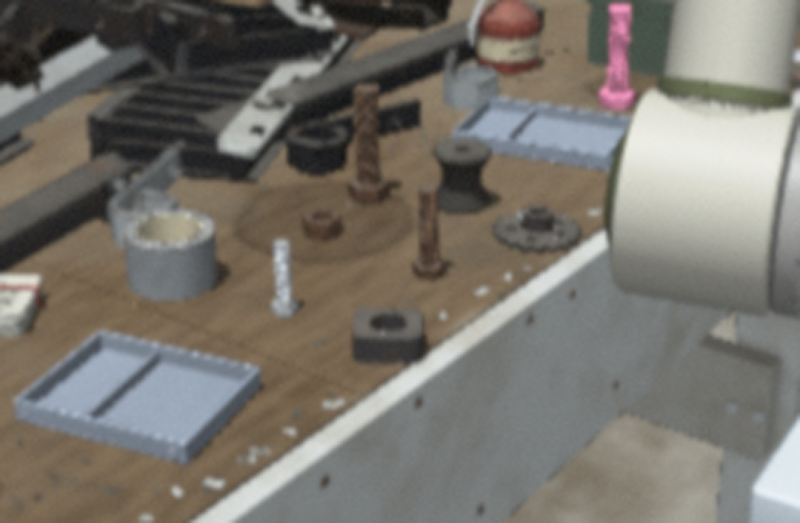

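Bolt look-alikes in the side crop: the pink one at (620,55), the tall rusty one at (367,145) and the smaller rusty one at (428,235). The pink one is excluded, so the smaller rusty one, at full-image px (259,215), is bolt_1. The bright bolt_2 is at (284,280). Next I'll measure positions.

```bash
cat > h.py <<'E'
import numpy as np, cv2
def rays(k,u,v):
    K=np.array([[k['fx'],0,k['cx']],[0,k['fy'],k['cy']],[0,0,1.]])
    p=cv2.undistortPoints(np.stack([u,v],-1).reshape(-1,1,2).astype(float),K,np.array([k['k1'],0,0,0.]))[:,0]
    return np.c_[p,np.ones(len(p))]
def atz(k,u,v,z):      # pixel -> world on plane z
    r=rays(k,np.atleast_1d(u),np.atleast_1d(v))@k['R']; c=-k['R'].T@k['t']
    return c+r*((z-c[2])/r[:,2])[:,None]
def cloud(k,d):
    v,u=np.indices(d.shape); m=d>0
    r=rays(k,u[m],v[m])*d[m][:,None]
    P=np.full(d.shape+(3,),np.nan); P[m]=(r-k['t'])@k['R']; return P
def proj(k,X):
    K=np.array([[k['fx'],0,k['cx']],[0,k['fy'],k['cy']],[0,0,1.]])
    return cv2.projectPoints(np.atleast_2d(X).astype(float),cv2.Rodrigues(k['R'])[0],k['t'],K,np.array([k['k1'],0,0,0.]))[0][:,0]
E
python3 - <<'E'
from rig import viewer
from h import *
P=cloud(viewer.calibration('side'),np.load('side0.npz')['d'])
S=800/260
for n,(x,y) in dict(sprocket_hub=(540,212),sprocketdisc=(510,228),collar=(360,322),bolt1=(428,200),bolt1h=(430,268),roller=(462,150),bolt2=(282,250),bolt2h=(284,308),bigbolt=(367,100),bignuthead=(320,222),tape=(190,225),sl=(20,405),sb=(183,455),sr=(258,372),st=(105,335),sfl=(180,385),ll=(458,135),lt=(500,98),lr=(610,160),lfl=(570,135),table=(330,350),table2=(580,185)).items():
    u,v=round(120+x/S),round(140+y/S)
    print(n,(u,v),np.round(P[v,u],3),np.round(np.nanmedian(P[v-1:v+2,u-1:u+2],axis=(0,1)),3))
E
```

```text
sprocket_hub (296, 209) [ 0.425 -0.1    0.017] [ 0.42  -0.095  0.021]
sprocketdisc (286, 214) [ 0.446 -0.086  0.003] [ 0.444 -0.085  0.004]
collar (237, 245) [0.447 0.147 0.022] [0.448 0.146 0.021]
bolt1 (259, 205) [0.464 0.023 0.066] [0.464 0.023 0.066]
bolt1h (260, 227) [0.459 0.025 0.01 ] [0.46  0.025 0.009]
roller (270, 189) [ 0.508 -0.11   0.05 ] [ 0.507 -0.107  0.05 ]
bolt2 (212, 221) [0.524 0.132 0.055] [0.525 0.13  0.053]
bolt2h (212, 240) [0.521 0.138 0.01 ] [0.523 0.137 0.007]
bigbolt (239, 172) [ 0.584 -0.077  0.094] [ 0.583 -0.075  0.095]
bignuthead (224, 212) [0.573 0.012 0.016] [0.573 0.01  0.014]
tape (182, 213) [0.631 0.108 0.038] [0.631 0.108 0.038]
sl (126, 272) [0.591 0.343 0.011] [0.591 0.343 0.011]
sb (179, 288) [0.468 0.324 0.005] [0.468 0.325 0.006]
sr (204, 261) [0.479 0.226 0.013] [0.48  0.227 0.013]
st (154, 249) [0.603 0.243 0.012] [0.603 0.245 0.013]
sfl (178, 265) [0.528 0.253 0.   ] [0.527 0.254 0.002]
ll (269, 184) [ 0.574 -0.223  0.011] [ 0.571 -0.221  0.015]
lt (282, 172) [ 0.584 -0.323  0.014] [ 0.585 -0.321  0.012]
lr (318, 192) [ 0.427 -0.243  0.011] [ 0.427 -0.243  0.013]
lfl (305, 184) [ 0.493 -0.298  0.002] [ 0.493 -0.298  0.002]
table (227, 254) [ 0.466  0.158 -0.001] [ 0.466  0.158 -0.001]
table2 (308, 200) [ 0.439 -0.204 -0.001] [ 0.439 -0.204 -0.002]
```

>>> {"fn": "move_arm", "kwargs": {
  "plan": "0.03 -0.018 -0.02 0 0 0 0.085; 0.0425 -0.0244 -0.02 0 0 0 0.085; 0.0425 -0.0244 -0.02 0 0 0 0.085; 0.0425 -0.0244 -0.02 0 0 0 0.085; 0.0425 -0.0244 -0.02 0 0 0 0.085; 0.0425 -0.0244 -0.02 0 0 0 0.085; 0.0425 -0.0244 0 0 0 0 0.085; 0.0425 -0.0244 0 0 0 0 0.085; 0 0 0 0 0 0.131 0.085; 0 0 0 0 0 0.131 0.085; 0 0 0 0 0 0.131 0.085; 0 0 0 0 0 0 0.085"
}}

```text
time_s: 2.4
position: [0.4408, -0.2083, 0.3513]
tool_rot: [[1.0, 0.001, 0.0], [0.001, -1.0, 0.0], [0.0, -0.0, -1.0]]
ft_force: [0.1, -0.6, -0.4]
grip_width: 0.0848
gripper_force: 0.0
```

```bash
cat > look.py <<'E'
import sys
from rig import env, viewer, pinpoint, recognise
from h import *
def look(tag,names=()):
    s=env.observe(); k=viewer.calibration('wrist'); im,d=viewer.get_image('wrist')
    cv2.imwrite(f'pics/{tag}.png',im[:,:,::-1]); np.savez(f'{tag}.npz',im=im,d=d,**{a:k[a] for a in k})
    R=s['tool_rot']; print('t',round(s['time_s'],2),'tcp',np.round(s['position'],4),'x',np.round(R[:,0],3),'z',np.round(R[:,2],3),'cam',np.round(-k['R'].T@k['t'],3))
    P=cloud(k,d)
    for n in names:
        for r in pinpoint('wrist',n)[:3]:
            u,v=np.round(r['pixel']).astype(int); print(n,(u,v),round(r['conf'],2),'z0',np.round(atz(k,u,v,0)[0],3),'d',np.round(P[np.clip(v,0,383),np.clip(u,0,511)],3))
    return k,im,d,P
E
python3 - <<'E'
from look import *
look('w1',['long_tray','sprocket','guide_roller','bolt_1','pipe_collar','short_tray','bolt_2'])
E
```

```text
t 2.4 tcp [ 0.4408 -0.2083  0.3513] x [1.    0.001 0.   ] z [ 0.  0. -1.] cam [ 0.517 -0.208  0.493]
long_tray (np.int64(319), np.int64(116)) 0.88 z0 [ 0.476 -0.29   0.   ] d [ 0.476 -0.289  0.003]
long_tray (np.int64(110), np.int64(40)) 0.46 z0 [0.578 0.001 0.   ] d [ 0.578  0.002 -0.   ]
sprocket (np.int64(184), np.int64(151)) 0.78 z0 [ 0.424 -0.091  0.   ] d [ 0.424 -0.09  -0.001]
sprocket (np.int64(315), np.int64(116)) 0.3 z0 [ 0.476 -0.284  0.   ] d [ 0.476 -0.283  0.002]
guide_roller (np.int64(200), np.int64(91)) 0.69 z0 [ 0.51  -0.119  0.   ] d [ 0.511 -0.128  0.051]
bolt_1 (np.int64(173), np.int64(33)) 0.97 z0 [ 0.587 -0.086  0.   ] d [ 0.584 -0.091  0.019]
bolt_1 (np.int64(27), np.int64(79)) 0.9 z0 [0.528 0.128 0.   ] d [0.528 0.122 0.009]
bolt_1 (np.int64(111), np.int64(125)) 0.65 z0 [0.463 0.015 0.   ] d [0.464 0.01  0.011]
pipe_collar (np.int64(34), np.int64(144)) 0.7 z0 [0.435 0.136 0.   ] d [0.439 0.121 0.021]
bolt_2 (np.int64(173), np.int64(33)) 0.97 z0 [ 0.587 -0.086  0.   ] d [ 0.584 -0.091  0.019]
bolt_2 (np.int64(27), np.int64(79)) 0.9 z0 [0.528 0.128 0.   ] d [0.528 0.122 0.009]
bolt_2 (np.int64(111), np.int64(125)) 0.65 z0 [0.463 0.015 0.   ] d [0.464 0.01  0.011]
```

View pics/w1.png

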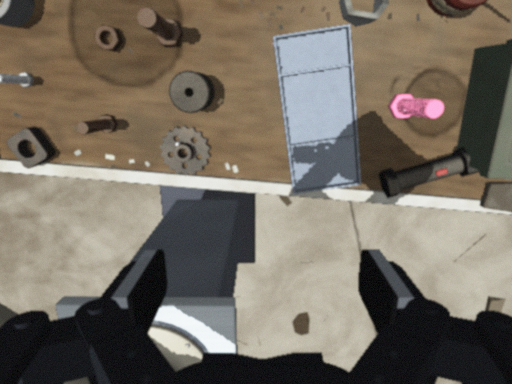

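The view shows the long tray at px (275–360, 27–190) with dividers at rows ~72 and ~142, the sprocket at (185,151), the roller at (191,91), the small rusty bolt at (98,125), the big rusty bolt at (160,27) and the collar at (32,148). Next I'll fit the tray and sprocket.

```bash
cat > fit.py <<'E'
from h import *
def traypose(k,im,P,box,L,div):
    u0,v0,u1,v1=box; m=np.zeros(im.shape[:2],np.uint8)
    b=im[...,2].astype(int)-im[...,0]
    m[v0:v1,u0:u1]=(b[v0:v1,u0:u1]>8)
    m=cv2.morphologyEx(m,cv2.MORPH_CLOSE,np.ones((5,5)));m=cv2.morphologyEx(m,cv2.MORPH_OPEN,np.ones((5,5)))
    c=max(cv2.findContours(m,0,1)[0],key=cv2.contourArea)[:,0]
    W=atz(k,c[:,0].astype(float),c[:,1].astype(float),0.016)[:,:2]
    r=cv2.minAreaRect(W.astype(np.float32)*1000); bp=cv2.boxPoints(r)
    e=[bp[1]-bp[0],bp[2]-bp[1]]; l=max(e,key=np.linalg.norm); ux=l/np.linalg.norm(l)
    print('rect',np.round(r[0],1),np.round(r[1],1),'long axis',np.round(ux,3),'yaw',np.degrees(np.arctan2(ux[1],ux[0])).round(2))
    Q=P.reshape(-1,3)*1000; uy=np.array([-ux[1],ux[0]]); D=Q[:,:2]-r[0]; a=D@ux; t=D@uy
    s=(abs(a)<L/2+4)&(abs(t)<40)&(Q[:,2]>7)&(Q[:,2]<20)
    h=np.histogram(a[s],np.arange(-L/2-6,L/2+8,4)); print('raised',[(int(x),int(n)) for x,n in zip(h[1],h[0]) if n>8])
    return np.array(r[0])/1000,ux
def top(P,c,rad,z0,z1):
    Q=P.reshape(-1,3); Q=Q[(np.hypot(*(Q[:,:2]-c).T)<rad)&(Q[:,2]>z0)&(Q[:,2]<z1)]
    lo,hi=Q[:,:2].min(0),Q[:,:2].max(0); (x,y),r=cv2.minEnclosingCircle((Q[:,:2]*1000).astype(np.float32))
    print('n',len(Q),'mean',np.round(Q.mean(0),4),'mid',np.round((lo+hi)/2,4),'size',np.round(hi-lo,4),'circ',round(x,1),round(y,1),round(r,1)); return Q
E
python3 - <<'E'
from fit import *
z=np.load('w1.npz'); k={a:z[a] for a in z if a not in('im','d')}; P=cloud(k,z['d'])
traypose(k,z['im'],P,(265,18,372,198),222,None)
print('table z',np.nanmedian(P[90:140,225:265,2]))
top(P,(.424,-.095),.025,.017,.026);top(P,(.424,-.093),.045,.004,.009)
top(P,(.507,-.114),.035,.046,.056)
E
```

```text
rect [ 478.7 -287.4] [220.9 101.4] long axis [0.989 0.149] yaw 8.58
raised [(-113, 89), (-109, 91), (-41, 138), (59, 140), (107, 182)]
table z -0.0010856872436722333
n 200 mean [ 0.4257 -0.0926  0.0206] mid [ 0.4259 -0.0931] size [0.0291 0.0249] circ 426.1 -91.1 15.0
n 1230 mean [ 0.4261 -0.0937  0.0054] mid [ 0.425  -0.0929] size [0.0736 0.074 ] circ 424.6 -92.9 37.6
n 1314 mean [ 0.5104 -0.1143  0.0507] mid [ 0.5101 -0.1135] size [0.0507 0.0519] circ 510.0 -113.7 26.4
```

>>> {"fn": "move_arm", "kwargs": {
  "plan": "-0.0026 -0.0192 0.045 0 0 0 0.085; -0.0026 -0.0192 0.045 0 0 0 0.085; -0.0026 -0.0192 0.045 0 0 0 0.085; -0.0026 -0.0192 0.045 0 0 0 0.085; -0.0026 -0.0192 0.045 0 0 0 0.085; -0.0026 -0.0193 0.045 0 0 0 0.085; 0 0 0.03 0 0 0 0.085; 0 0 0.028 0 0 0 0.085; 0 0 0.0143 0 0 0 0.085; 0 0 0 0 0 0 0.085; 0 0 0 0 0 0 0.085",
  "grip_force": 60
}}

```text
time_s: 4.18
position: [0.4256, -0.0932, 0.0096]
tool_rot: [[1.0, -0.0, 0.001], [-0.0, -1.0, -0.0], [0.001, 0.0, -1.0]]
ft_force: [0.5, 0.9, 0.5]
grip_width: 0.0853
gripper_force: 0.0
```

>>> {"fn": "move_arm", "kwargs": {
  "plan": "0 0 0 0 0 0 0.01; 0 0 0 0 0 0 0.01; 0 0 0 0 0 0 0.01; 0 0 0 0 0 0 0.01; 0 0 0 0 0 0 0.01; 0 0 0 0 0 0 0.01; 0 0 0 0 0 0 0.01; 0 0 0 0 0 0 0.01",
  "grip_force": 60
}}

```text
time_s: 5.18
position: [0.4253, -0.0931, 0.0095]
tool_rot: [[1.0, -0.0, 0.001], [-0.0, -1.0, -0.001], [0.001, 0.001, -1.0]]
ft_force: [-1.3, 0.4, 7.1]
grip_width: 0.0231
gripper_force: 58.5
```

>>> {"fn": "move_arm", "kwargs": {
  "plan": "0 0 -0.02 0 0 0 0.01; 0 0 -0.03 0 0 0 0.01; 0 0 -0.03 0 0 0 0.01; 0.0161 0.0482 0 0 0 0 0.01; 0.0161 0.0482 0 0 0 0 0.01; 0.0161 0.0482 0 0 0 0 0.01; 0.0160 0.0481 0 0 0 0 0.01; 0 0 0.025 0 0 0 0.01; 0 0 0.025 0 0 0 0.01; 0 0 0.018 0 0 0 0.01; 0 0 0.007 0 0 0 0.01; 0 0 0 0 0 0 0.01"
}}

```text
time_s: 6.68
position: [0.4894, -0.2856, 0.0139]
tool_rot: [[1.0, -0.0, -0.001], [-0.0, -1.0, 0.0], [-0.001, -0.0, -1.0]]
ft_force: [-1.0, 0.2, -4.6]
grip_width: 0.0232
gripper_force: 60.4
```

>>> {"fn": "move_arm", "kwargs": {
  "plan": "0 0 0.001 0 0 0 0.01; 0 0 0 0 0 0 0.045; 0 0 0 0 0 0 0.045; 0 0 0 0 0 0 0.045; 0 0 -0.03 0 0 0 0.045; 0 0 -0.06 0 0 0 0.085; 0 0 -0.06 0 0 0 0.085; 0 -0.03 -0.04 0 0 0 0.085; -0.015 -0.05 -0.03 0 0 0 0.085; -0.015 -0.05 -0.03 0 0 0 0.085; -0.015 -0.055 -0.03 0 0 0 0.085; -0.015 -0.055 0 0 0 0 0.085"
}}

```text
time_s: 8.18
position: [0.4299, -0.0461, 0.2943]
tool_rot: [[1.0, -0.001, 0.005], [-0.001, -1.0, -0.002], [0.005, 0.002, -1.0]]
ft_force: [0.3, 0.4, 0.2]
grip_width: 0.0848
gripper_force: 0.0
```

>>> {"fn": "move_arm", "kwargs": {
  "plan": "-0.015 -0.055 0 0 0 0 0.085; -0.015 -0.055 0 0 0 0 0.085; -0.015 -0.05 0 0 0 0 0.085; -0.015 -0.03 0 0 0 0 0.085; 0 0 0 0 0 0 0.085; 0 0 0 0 0 0 0.085"
}}

```text
time_s: 8.93
position: [0.3703, 0.1423, 0.2923]
tool_rot: [[1.0, -0.0, 0.0], [-0.0, -1.0, -0.0], [0.0, 0.0, -1.0]]
ft_force: [0.5, -0.1, 0.6]
grip_width: 0.085
gripper_force: 0.0
```

Run:
```python
from look import *
look('w2',['pipe_collar','short_tray','bolt_2','guide_roller'])
```

```text
t 8.93 tcp [0.3703 0.1423 0.2923] x [ 1. -0.  0.] z [ 0. -0. -1.] cam [0.446 0.143 0.434]
pipe_collar (np.int64(270), np.int64(97)) 0.65 z0 [0.434 0.133 0.   ] d [ 0.433  0.133 -0.002]
short_tray (np.int64(141), np.int64(7)) 0.56 z0 [0.536 0.285 0.   ] d [0.536 0.284 0.003]
bolt_2 (np.int64(364), np.int64(68)) 0.72 z0 [0.468 0.018 0.   ] d [0.467 0.025 0.024]
bolt_2 (np.int64(274), np.int64(15)) 0.65 z0 [0.527 0.129 0.   ] d [0.523 0.13  0.024]
guide_roller (np.int64(475), np.int64(29)) 0.69 z0 [ 0.514 -0.113  0.   ] d [ 0.51  -0.097  0.027]
```

View pics/w2.png

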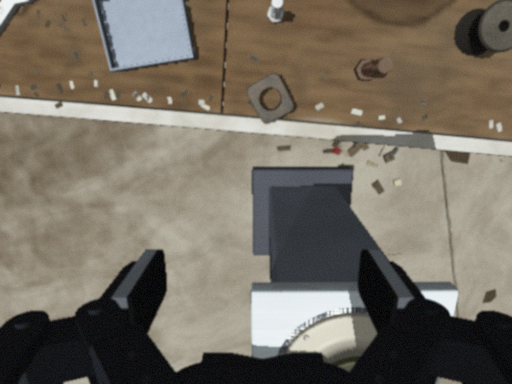

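The collar shows at px (270,98), rotated. bolt_1 is at (370,68), bolt_2 at (275,12), and the short tray is partly out of view at top left.

Run:
```python
from fit import *
z=np.load('w2.npz'); k={a:z[a] for a in z if a not in('im','d')}; P=cloud(k,z['d'])
Q=top(P,(.436,.131),.045,.014,.03)
r=cv2.minAreaRect((Q[:,:2]*1000).astype(np.float32)); bp=cv2.boxPoints(r); print('collar',r[0],r[1])
for a,b in((0,1),(1,2)):
    e=bp[b]-bp[a]; print(np.linalg.norm(e).round(1),np.degrees(np.arctan2(e[1],e[0])).round(1))
top(P,(.464,.02),.03,.062,.085); top(P,(.464,.02),.03,.002,.013)
top(P,(.525,.13),.03,.045,.07)
print(np.nanmedian(P[110:112,0:200,2]), np.nanmedian(P[60:90,300:340,2]))
```

```text
n 1147 mean [0.4325 0.1335 0.0209] mid [0.4324 0.1335] size [0.0581 0.0553] circ 432.3 133.6 29.9
collar (431.96124267578125, 133.33731079101562) (50.136444091796875, 43.94721984863281)
43.9 -61.0
50.1 29.0
n 231 mean [0.4672 0.0198 0.0727] mid [0.4673 0.0186] size [0.0144 0.0159] circ 467.9 18.7 8.1
n 203 mean [0.4654 0.0225 0.0088] mid [0.4662 0.0201] size [0.0241 0.0223] circ 466.3 17.9 13.5
n 104 mean [0.5269 0.1286 0.0552] mid [0.5271 0.1285] size [0.0077 0.0113] circ 529.0 128.4 5.8
-0.0015564406248602444 -0.0011249018967258919
```

>>> {"fn": "move_arm", "kwargs": {
  "plan": "0.03 0.0044 0.03 0 0 0 0.085; 0.0317 0.0044 0.03 0 0 0 0.085; 0 0 0.04 0 0 -0.1687 0.085; 0 0 0.04 0 0 -0.1687 0.085; 0 0 0.04 0 0 -0.1687 0.085; 0 0 0.045 0 0 0 0.085; 0 0 0.035 0 0 0 0.085; 0 0 0.0243 0 0 0 0.085; 0 0 0 0 0 0 0.085; 0 0 0 0 0 0 0.085"
}}

```text
time_s: 10.42
position: [0.4323, 0.1337, 0.0086]
tool_rot: [[0.875, 0.484, 0.001], [0.484, -0.875, 0.0], [0.001, 0.001, -1.0]]
ft_force: [0.7, 0.2, -0.3]
grip_width: 0.0851
gripper_force: 0.0
```

>>> {"fn": "move_arm", "kwargs": {
  "plan": "0 0 0 0 0 0 0.03; 0 0 0 0 0 0 0.03; 0 0 0 0 0 0 0.03; 0 0 0 0 0 0 0.03; 0 0 0 0 0 0 0.03; 0 0 0 0 0 0 0.03"
}}

```text
time_s: 11.18
position: [0.432, 0.1339, 0.0087]
tool_rot: [[0.875, 0.485, 0.001], [0.485, -0.875, 0.0], [0.001, 0.001, -1.0]]
ft_force: [-2.2, -0.8, 10.7]
grip_width: 0.0426
gripper_force: 60.9
```

>>> {"fn": "move_arm", "kwargs": {
  "plan": "0 0 -0.03 0 0 0 0.03; 0 0 -0.04 0 0 0 0.03; 0 0 -0.04 0 0 0.178 0.03; 0 0 -0.03 0 0 0.178 0.03; -0.01135 0.0529 0 0 0 0 0.03; -0.01135 0.0529 0 0 0 0 0.03; -0.01135 0.0529 0 0 0 0 0.03; -0.01135 0.0529 0 0 0 0 0.03; -0.01135 0.0529 0 0 0 0 0.03; -0.01135 0.0529 0 0 0 0 0.03; -0.01135 0.0529 0 0 0 0 0.03; -0.01135 0.0532 0 0 0 0 0.03"
}}

```text
time_s: 12.68
position: [0.4046, -0.3001, 0.1479]
tool_rot: [[0.989, 0.149, 0.0], [0.149, -0.989, 0.0], [0.0, -0.0, -1.0]]
ft_force: [1.2, -0.7, -0.8]
grip_width: 0.0426
gripper_force: 62.3
```

>>> {"fn": "move_arm", "kwargs": {
  "plan": "0 0 0.02 0 0 0 0.03; 0 0 0.035 0 0 0 0.03; 0 0 0.035 0 0 0 0.03; 0 0 0.025 0 0 0 0.03; 0 0 0 0 0 0 0.03; 0 0 0 0 0 0 0.03"
}}

```text
time_s: 13.42
position: [0.4055, -0.2988, 0.0338]
tool_rot: [[0.989, 0.149, 0.001], [0.149, -0.989, -0.001], [0.001, 0.001, -1.0]]
ft_force: [0.4, 0.6, -0.6]
grip_width: 0.0426
gripper_force: 62.2
```

>>> {"fn": "move_arm", "kwargs": {
  "plan": "0 0 0.0136 0 0 0 0.03; 0 0 0.008 0 0 0 0.03; 0 0 0 0 0 0 0.03; 0 0 0 0 0 0 0.055; 0 0 0 0 0 0 0.055; 0 0 0 0 0 0 0.055; 0 0 0 0 0 0 0.055; 0 0 -0.03 0 0 0 0.055; 0 0 -0.05 0 0 0 0.085; 0 0 -0.06 0 0 0 0.085; 0 0 -0.06 0 0 0 0.085; 0 0 -0.06 0 0 0 0.085"
}}

```text
time_s: 14.92
position: [0.4049, -0.2981, 0.2733]
tool_rot: [[0.989, 0.149, 0.0], [0.149, -0.989, -0.0], [0.0, 0.0, -1.0]]
ft_force: [0.6, -0.0, 0.2]
grip_width: 0.085
gripper_force: 0.0
```

Run:
```python
from look import *
k,im,d,P=look('w3',['sprocket'])
im,d=viewer.get_image('side')
cv2.imwrite('pics/mix3.png',np.hstack([cv2.imread('pics/w3.png')[:,:],cv2.resize(im[140:310,210:380,::-1],(288,288))])[:,:] if 0 else cv2.imread('pics/w3.png'))
```

```text
t 14.93 tcp [ 0.4049 -0.2981  0.2733] x [0.989 0.149 0.   ] z [ 0. -0. -1.] cam [ 0.48  -0.286  0.415]
sprocket (np.int64(258), np.int64(78)) 0.7 z0 [ 0.489 -0.28   0.   ] d [ 0.489 -0.28   0.   ]
```

View pics/w3.png

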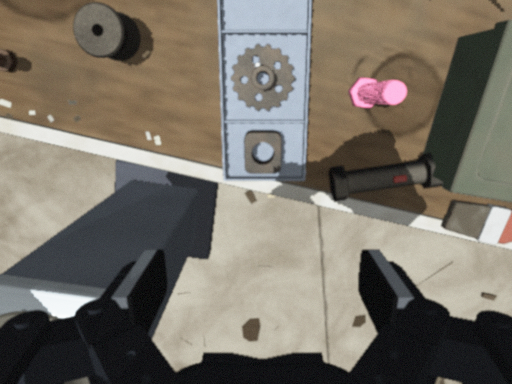

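The tray view shows the sprocket at (264,78) flat in the big pocket and the collar at (263,152) in the medium pocket. bolt_1 is confirmed as the smaller rusty one from the enlarged side crop: measured top is 73 mm, against about 95 mm for the other.

>>> {"fn": "move_arm", "kwargs": {
  "plan": "0.0181 -0.0507 0.0167 0 0 0 0.085; 0.0181 -0.0507 0.0167 0 0 0 0.085; 0.0181 -0.0507 0.0167 0 0 0 0.085; 0.0181 -0.0507 0.0167 0 0 0 0.085; 0.0181 -0.0507 0.0167 0 0 0 0.085; 0.0183 -0.0508 0.0167 0 0 0 0.085; 0 0 0.03 0 0 0 0.085; 0 0 0.04 0 0 0 0.085; 0 0 0.04 0 0 0 0.085; 0 0 0.028 0 0 0 0.085; 0 0 0 0 0 0 0.085; 0 0 0 0 0 0 0.085"
}}

```text
time_s: 16.58
position: [0.4674, 0.0187, 0.0334]
tool_rot: [[0.989, 0.149, 0.0], [0.149, -0.989, -0.0], [0.0, 0.0, -1.0]]
ft_force: [-0.5, -0.2, -1.2]
grip_width: 0.085
gripper_force: 0.0
```

>>> {"fn": "move_arm", "kwargs": {
  "plan": "0 0 0 0 0 0 0.005; 0 0 0 0 0 0 0.005; 0 0 0 0 0 0 0.005; 0 0 0 0 0 0 0.005; 0 0 0 0 0 0 0.005; 0 0 0 0 0 0 0.005; 0 0 0 0 0 0 0.005; 0 0 0 0 0 0 0.005",
  "grip_force": 40
}}

```text
time_s: 17.58
position: [0.4674, 0.0186, 0.0331]
tool_rot: [[0.989, 0.149, 0.0], [0.149, -0.989, -0.0], [0.0, 0.0, -1.0]]
ft_force: [-0.4, -0.2, 1.8]
grip_width: 0.015
gripper_force: 39.2
```

>>> {"fn": "move_arm", "kwargs": {
  "plan": "0 0 -0.03 0 0 0 0.005; 0 0 -0.05 0 0 0 0.005; 0 0 -0.05 0 0 0 0.005; 0.0084 0.0507 0 0 0 0 0.005; 0.0084 0.0507 0 0 0 0 0.005; 0.0084 0.0507 0 0 0 0 0.005; 0.0084 0.0507 0 0 0 0 0.005; 0.0085 0.0507 0 0 0 0 0.005; 0.0085 0.0508 0 0 0 0 0.005; 0 0 0.02 0 0 0 0.005; 0 0 0.03 0 0 0 0.005; 0 0 0 0 0 0 0.005"
}}

```text
time_s: 19.08
position: [0.5617, -0.274, 0.1107]
tool_rot: [[0.989, 0.149, -0.005], [0.149, -0.989, 0.003], [-0.004, -0.004, -1.0]]
ft_force: [-0.1, -0.7, -0.7]
grip_width: 0.015
gripper_force: 39.3
```

>>> {"fn": "move_arm", "kwargs": {
  "plan": "0 0 0.03 0 0 0 0.005; 0 0 0.03 0 0 0 0.005; 0 0 0.013 0 0 0 0.005; 0 0 0 0 0 0 0.005; 0 0 0 0 0 0 0.005"
}}

```text
time_s: 19.7
position: [0.5635, -0.2751, 0.0415]
tool_rot: [[0.989, 0.149, 0.002], [0.149, -0.989, -0.001], [0.002, 0.002, -1.0]]
ft_force: [0.0, -0.1, -0.8]
grip_width: 0.0147
gripper_force: 39.4
```

>>> {"fn": "move_arm", "kwargs": {
  "plan": "0 0 0.005 0 0 0 0.005; 0 0 0 0 0 0 0.005; 0 0 0 0 0 0 0.02; 0 0 0 0 0 0 0.05; 0 0 0 0 0 0 0.05; 0 0 0 0 0 0 0.05; 0 0 -0.03 0 0 0 0.06; 0 0 -0.05 0 0 0 0.085; 0 0 -0.06 0 0 0 0.085; 0 0 -0.06 0 0 0 0.085; -0.04 0 -0.03 0 0 0 0.085; 0 0 0 0 0 0 0.085"
}}

```text
time_s: 21.2
position: [0.5224, -0.2813, 0.2681]
tool_rot: [[0.989, 0.148, 0.004], [0.148, -0.989, -0.003], [0.003, 0.004, -1.0]]
ft_force: [0.2, 0.0, 0.1]
grip_width: 0.0849
gripper_force: 0.0
```

Run:
```python
from look import *
from fit import top
k,im,d,P=look('w4',['guide_roller','bolt_1'])
top(P,(.563,-.275),.03,.065,.095);top(P,(.51,-.114),.035,.046,.06)
```

```text
t 21.2 tcp [ 0.5224 -0.2813  0.2681] x [0.989 0.148 0.003] z [ 0.004 -0.003 -1.   ] cam [ 0.597 -0.269  0.41 ]
guide_roller (np.int64(128), np.int64(140)) 0.89 z0 [ 0.512 -0.116  0.   ] d [ 0.522 -0.134  0.05 ]
bolt_1 (np.int64(262), np.int64(120)) 0.77 z0 [ 0.56  -0.276  0.   ] d [ 0.567 -0.274  0.077]
bolt_1 (np.int64(101), np.int64(70)) 0.64 z0 [ 0.59  -0.082  0.   ] d [ 0.59  -0.091  0.022]
bolt_1 (np.int64(353), np.int64(190)) 0.59 z0 [ 0.49  -0.405  0.   ] d [ 0.497 -0.396  0.026]
n 200 mean [ 0.5635 -0.2738  0.0772] mid [ 0.5632 -0.2736] size [0.0151 0.0151] circ 563.1 -273.7 7.7
n 1709 mean [ 0.511  -0.1147  0.0508] mid [ 0.5099 -0.1141] size [0.0528 0.052 ] circ 510.0 -113.8 26.5
```

>>> {"fn": "move_arm", "kwargs": {
  "plan": "0.003 -0.0419 0.03 0 0 0 0.085; 0.003 -0.0419 0.03 0 0 0 0.085; 0.003 -0.0419 0.03 0 0 0 0.085; 0.003 -0.0419 0.03 0 0 0 0.085; 0 0 0.04 0 0 0 0.085; 0 0 0.04 0 0 0 0.085; 0 0 0.028 0 0 0 0.085; 0 0 0.016 0 0 0 0.085; 0 0 0 0 0 0 0.085; 0 0 0 0 0 0 0.085"
}}

```text
time_s: 22.6
position: [0.5104, -0.113, 0.021]
tool_rot: [[0.989, 0.15, -0.0], [0.15, -0.989, 0.0], [-0.0, -0.0, -1.0]]
ft_force: [-0.0, 0.4, 0.5]
grip_width: 0.0849
gripper_force: 0.0
```

>>> {"fn": "move_arm", "kwargs": {
  "plan": "0 0 0 0 0 0 0.04; 0 0 0 0 0 0 0.04; 0 0 0 0 0 0 0.04; 0 0 0 0 0 0 0.04; 0 0 0 0 0 0 0.04",
  "grip_force": 50
}}

```text
time_s: 23.22
position: [0.5104, -0.1132, 0.0219]
tool_rot: [[0.989, 0.149, 0.001], [0.149, -0.989, -0.001], [0.001, 0.001, -1.0]]
ft_force: [-1.2, 0.9, 5.4]
grip_width: 0.0505
gripper_force: 52.1
```

>>> {"fn": "move_arm", "kwargs": {
  "plan": "0 0 -0.03 0 0 0 0.04; 0 0 -0.05 0 0 0 0.04; 0 0 -0.06 0 0 0 0.04; 0 0 -0.06 0 0 0 0.04; 0.0024 -0.0493 -0.012 0 0 0 0.04; 0.0024 -0.0493 -0.012 0 0 0 0.04; 0.0024 -0.0493 -0.012 0 0 0 0.04; 0.0024 -0.0493 -0.012 0 0 0 0.04; 0.0024 -0.0493 0 0 0 0 0.04; 0.0024 -0.0493 0 0 0 0 0.04; 0.0024 -0.0493 0 0 0 0 0.04; 0.0024 -0.0493 0 0 0 0 0.04"
}}

```text
time_s: 24.72
position: [0.4695, 0.2812, 0.2691]
tool_rot: [[0.989, 0.149, -0.0], [0.149, -0.989, -0.0], [-0.0, 0.0, -1.0]]
ft_force: [0.4, -0.9, -1.1]
grip_width: 0.0507
gripper_force: 53.0
```

>>> {"fn": "move_arm", "kwargs": {
  "plan": "0 0 0 0 0 0 0.04; 0 0 0 0 0 0 0.04"
}}

```text
time_s: 24.98
position: [0.47, 0.2794, 0.2689]
tool_rot: [[0.989, 0.15, -0.0], [0.15, -0.989, -0.0], [-0.0, 0.0, -1.0]]
ft_force: [-0.4, 0.4, -1.5]
grip_width: 0.0503
gripper_force: 53.0
```

Run:
```python
from look import *
from fit import *
k,im,d,P=look('w5',['short_tray','bolt_2'])
u,v=proj(k,[.536,.284,.016])[0].astype(int); print(u,v)
traypose(k,im,P,(max(u-95,0),max(v-110,0),u+95,v+95),131,None)
top(P,(.528,.1285),.03,.045,.07)
```

```text
t 24.98 tcp [0.47   0.2794 0.2689] x [ 0.989  0.15  -0.   ] z [-0. -0. -1.] cam [0.545 0.291 0.41 ]
short_tray (np.int64(267), np.int64(95)) 0.92 z0 [0.536 0.284 0.   ] d [0.536 0.284 0.001]
bolt_2 (np.int64(392), np.int64(120)) 0.91 z0 [0.53 0.13 0.  ] d [0.531 0.133 0.009]
267 95
rect [536.9 283.7] [129.8 101.4] long axis [0.989 0.146] yaw 8.41
raised [(-67, 126), (-63, 95), (12, 212), (60, 171), (64, 49)]
n 129 mean [0.5293 0.1295 0.0546] mid [0.5292 0.1281] size [0.0116 0.0109] circ 529.2 127.9 5.9
```

View pics/w5.png

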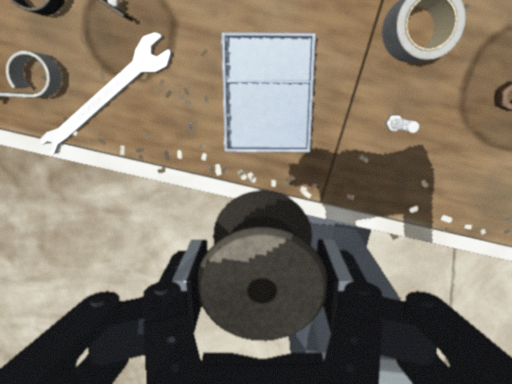

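The short tray shows at px (222–315, 33–152) with its divider at row 82, so the medium pocket is the near one. bolt_2 is at (403,125), and the roller is held level.

>>> {"fn": "move_arm", "kwargs": {
  "plan": "0.0211 0.0028 0.04 0 0 0 0.04; 0.0212 0.0029 0.04 0 0 0 0.04; 0 0 0.05 0 0 0 0.04; 0 0 0.05 0 0 0 0.04; 0 0 0.035 0 0 0 0.04; 0 0 0.02 0 0 0 0.04; 0 0 0 0 0 0 0.04; 0 0 0 0 0 0 0.04"
}}

```text
time_s: 26.12
position: [0.5136, 0.2802, 0.0352]
tool_rot: [[0.989, 0.149, 0.002], [0.149, -0.989, 0.001], [0.002, -0.0, -1.0]]
ft_force: [-0.2, 0.1, -0.1]
grip_width: 0.0504
gripper_force: 53.0
```

>>> {"fn": "move_arm", "kwargs": {
  "plan": "0 0 0.0095 0 0 0 0.04; 0 0 0 0 0 0 0.04; 0 0 0 0 0 0 0.075; 0 0 0 0 0 0 0.075; 0 0 0 0 0 0 0.075; 0 0 -0.03 0 0 0 0.085; 0 0 -0.05 0 0 0 0.085; 0 0 -0.05 0 0 0 0.085; -0.002 0.0509 0 0 0 0 0.085; -0.002 0.0509 0 0 0 0 0.085; -0.0023 0.051 0 0 0 0 0.085; 0 0 0 0 0 0 0.085"
}}

```text
time_s: 27.62
position: [0.5298, 0.1256, 0.1546]
tool_rot: [[0.989, 0.145, 0.0], [0.145, -0.989, -0.0], [-0.0, 0.0, -1.0]]
ft_force: [0.3, 0.3, -0.1]
grip_width: 0.0851
gripper_force: 0.0
```

>>> {"fn": "move_arm", "kwargs": {
  "plan": "0 0 0.04 0 0 0 0.085; 0 0 0.045 0 0 0 0.085; 0 0 0.03 0 0 0 0.085; 0 0 0.0155 0 0 0 0.085; 0 0 0 0 0 0 0.085; 0 0 0 0 0 0 0.004; 0 0 0 0 0 0 0.004; 0 0 0 0 0 0 0.004; 0 0 0 0 0 0 0.004; 0 0 0 0 0 0 0.004; 0 0 0 0 0 0 0.004; 0 0 0 0 0 0 0.004",
  "grip_force": 40
}}

```text
time_s: 29.12
position: [0.5296, 0.1284, 0.0243]
tool_rot: [[0.989, 0.149, 0.001], [0.149, -0.989, 0.0], [0.001, 0.0, -1.0]]
ft_force: [-1.2, -0.1, 4.6]
grip_width: 0.0106
gripper_force: 39.1
```

>>> {"fn": "move_arm", "kwargs": {
  "plan": "0 0 0 0 0 0 0.004; 0 0 0 0 0 0 0.004"
}}

```text
time_s: 29.38
position: [0.5296, 0.1284, 0.0243]
tool_rot: [[0.989, 0.149, 0.001], [0.149, -0.989, -0.0], [0.001, 0.0, -1.0]]
ft_force: [-0.7, 0.1, 4.6]
grip_width: 0.0107
gripper_force: 39.1
```

>>> {"fn": "move_arm", "kwargs": {
  "plan": "0 0 -0.03 0 0 0 0.004; 0 0 -0.045 0 0 0 0.004; 0 0 -0.045 0 0 0 0.004; 0.0175 -0.0381 0 0 0 0 0.004; 0.0175 -0.0381 0 0 0 0 0.004; 0.0175 -0.0381 0 0 0 0 0.004; 0.0174 -0.0381 0 0 0 0 0.004; 0 0 0 0 0 0 0.004; 0 0 0.03 0 0 0 0.004; 0 0 0.045 0 0 0 0.004; 0 0 0.033 0 0 0 0.004; 0 0 0 0 0 0 0.004"
}}

```text
time_s: 30.88
position: [0.5743, 0.2883, 0.0335]
tool_rot: [[0.989, 0.149, -0.006], [0.149, -0.989, -0.002], [-0.006, 0.001, -1.0]]
ft_force: [0.5, -0.3, -0.2]
grip_width: 0.0111
gripper_force: 39.3
```

>>> {"fn": "move_arm", "kwargs": {
  "plan": "0 0 0 0 0 0 0.004; 0 0 0 0 0 0 0.004"
}}

```text
time_s: 31.12
position: [0.5766, 0.2896, 0.0378]
tool_rot: [[0.989, 0.149, 0.003], [0.149, -0.989, 0.001], [0.003, -0.0, -1.0]]
ft_force: [0.2, -0.0, -0.9]
grip_width: 0.0108
gripper_force: 39.3
```

>>> {"fn": "move_arm", "kwargs": {
  "plan": "0 0 0.0085 0 0 0 0.004; 0 0 0 0 0 0 0.004; 0 0 0 0 0 0 0.004; 0 0 0 0 0 0 0.004"
}}

```text
time_s: 31.62
position: [0.5757, 0.2895, 0.0275]
tool_rot: [[0.989, 0.149, -0.0], [0.149, -0.989, -0.0], [-0.0, 0.0, -1.0]]
ft_force: [-0.5, -0.2, -1.2]
grip_width: 0.0108
gripper_force: 39.3
```

>>> {"fn": "move_arm", "kwargs": {
  "plan": "0 0 0 0 0 0 0.015; 0 0 0 0 0 0 0.045; 0 0 0 0 0 0 0.045; 0 0 0 0 0 0 0.045; 0 0 -0.03 0 0 0 0.045; 0 0 -0.05 0 0 0 0.06; 0 0 -0.06 0 0 0 0.085; 0 0 -0.06 0 0 0 0.085; -0.05 0 -0.03 0 0 0 0.085; -0.05 0 0 0 0 0 0.085; 0 0 0 0 0 0 0.085; 0 0 0 0 0 0 0.085"
}}

```text
time_s: 33.12
position: [0.4774, 0.2747, 0.2578]
tool_rot: [[0.989, 0.149, 0.001], [0.149, -0.989, 0.0], [0.001, -0.0, -1.0]]
ft_force: [0.8, 0.5, 0.3]
grip_width: 0.0851
gripper_force: 0.0
```

Run:
```python
from look import *
from fit import *
k,im,d,P=look('w6')
top(P,(.576,.2895),.03,.045,.075);top(P,(.513,.280),.035,.046,.065)
im2,_=viewer.get_image('side')
cv2.imwrite('pics/fin.png',np.vstack([np.hstack([im[0:230,150:450]]),cv2.resize(im2[140:310,120:380],(300,196))])[:,:,::-1].repeat(1,0))
cv2.imwrite('pics/fs.png',cv2.resize(im2[140:310,120:380,::-1],(800,523),interpolation=cv2.INTER_CUBIC))
```

```text
t 33.12 tcp [0.4774 0.2747 0.2578] x [0.989 0.149 0.001] z [ 0.001  0.    -1.   ] cam [0.553 0.287 0.399]
n 135 mean [0.5749 0.2892 0.0588] mid [0.575  0.2891] size [0.0115 0.0109] circ 575.1 289.3 5.9
n 1960 mean [0.5134 0.2809 0.0537] mid [0.5127 0.2808] size [0.0523 0.0523] circ 512.6 281.1 26.5
```

View pics/w6.png

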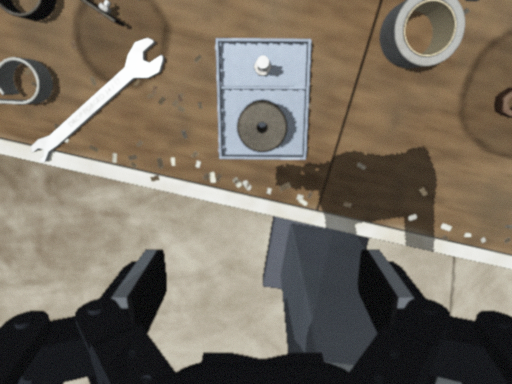

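View pics/fs.png

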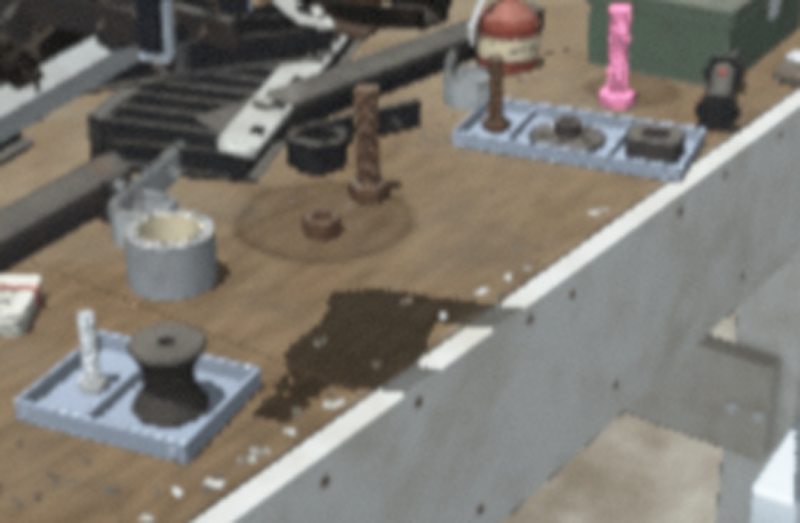

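The wrist view shows bolt_2 at (263,65) and the roller at (262,126), both upright in their pockets. The side crop shows the long tray with bolt_1 at (495,95), the sprocket at (567,130) and the collar at (655,142). The nut, the tape roll, the large rusty bolt and the pink bolt haven't moved, and the gripper is clear, so I'm handing in.

```bash
python3 -c "
from rig import env
print(env.close_job())"
```

```text
the job is handed in; nothing more can be done
None
```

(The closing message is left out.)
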